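# Lever a welding positioner up onto its props

### The job

Lay the flat pry bar across the fulcrum block with its spade tip well under the overhanging front flange of the small welding positioner, and press the bar's far end down until the two sprung props have swung fully in under the flange. Then let up so that the positioner rests on the props, leave the bar lying there across the block with its tip still under the flange, and do not shove the positioner out of its place.

Things in the scene. Friction and masses are not known exactly. Their poses are not given: they have to be found in the camera images.
- bar: pry bar: flat straight steel bar 300 mm long, 14 mm thick, 0.5 kg; shank 22 mm wide, black sleeve (26 mm) on the handle half, the last 45 mm a 40 mm wide spade tip. Origin: mid-length on the underside, near its balance point, clear of the sleeve. x points along the bar to the tip (tip end at x = +150, handle end at -150 mm), z up. The open-ended wrench of like length is not it.
- fulcrum: steel fulcrum block fixed to the table: 40 mm along x, 70 mm along y, half-round crown with its crest along y, 65 mm above the table. Origin: on the table under the middle of the crest. x points level to the positioner, square to its flange, whose front edge is at x = +55 mm. Two lugs 26 mm high at x = 57, y = -90 and +90 mm carry the props.
- positioner: blue positioner, loose, 4 to 6 kg, 182 mm high. Origin on the table, 145 mm along the fulcrum's x; axes parallel to the fulcrum's. Flange: front edge at x = -90, plinth front at x = -40 mm, 170 mm wide, underside 89 mm up (a level bar on the crest has 10 mm room). Tips back about x = +75 mm, creeping up to 20 mm to the block. With the tip 30 mm under, 10 to 20 N near the handle end lift it.
- prop (a joint): angle (rad) of two joined steel posts at fulcrum y = -65 and +65 mm, heads 95 mm high, turned to the positioner by a light spring. About -0.12: waiting, heads against the flange's front edge. +0.17: fully in; the edge then rests on them 6 to 8 mm up. They swing in by themselves once it is 8 mm up; with the tip 30 mm under it, pressing the handle end almost to the table lifts it 15 mm.
Not all that is in view belongs to the job. Of the things that look like the positioner, the largest one is meant.

How it is judged (in metres and radians):
On the way, in this order (a step that is already met when the one before it is completed fails the run):
1. the bar lies on the fulcrum block with its tip 10 mm or more under the flange (contact force between bar and fulcrum above 0.5 N and x of bar in the frame of positioner between -0.23 and -0.17 m and y of bar in the frame of positioner between -0.045 and 0.045 m and angle between the x axis of bar and the x axis of positioner, either way round below 0.4 rad), for 0.2 s.
2. the positioner is levered up by the bar bearing on the block until the props are fully in under the flange (contact force between bar and fulcrum above 15 N and contact force between bar and positioner above 8 N and angle between positioner's own z axis and vertical above 0.037 rad and value of joint prop above 0.13 rad), for 0.1 s.
At the end, for the whole second after the job is handed in: The props are fully in (joint above 0.13 rad), the positioner rests on them tipped back by 0.022 to 0.065 rad, at rest and within 40 mm of where it stood, and the bar lies at rest on the fulcrum block with its tip still under the flange (5 mm or more, within 60 mm of the middle) (value of joint prop above 0.13 rad and angle between positioner's own z axis and vertical between 0.022 and 0.065 rad and distance of positioner from where it was at the start of the episode below 0.04 m and linear speed of each of positioner, bar below 0.01 m/s and contact force between bar and fulcrum above 0.5 N and x of bar in the frame of positioner above -0.235 m and y of bar in the frame of positioner between -0.06 and 0.06 m); the robot touches nothing.
It fails at once if the positioner is shoved more than 50 mm (distance of positioner from where it was at the start of the episode above 0.05 m).
It also fails if it takes over 54 s, if anything falls off the work surface, if the arm or the gripper's body presses on something with over 40 N, if the wrist force passes 120 N, or if a joint passes its speed limit or range.

### The arm

A 6-joint arm with a two-finger parallel gripper is mounted at the origin on the work surface. World frame = base frame: x ahead of the robot, y to its left, z up, the work surface at z = 0. Lengths are in mm, angles in rad, forces in N, time in s.
With the tool pointing down it reaches from about 375 to 925 mm from the base axis. Payload 5.7 kg.
Tool frame: the origin (TCP) lies on the centre line of the jaws, within the pads' length; the fingertips stand 17 mm ahead of it and the grasp point (between the pads) lies 2 mm behind it; x points along the fingers, y is the direction in which the jaws open and shut, and the axes are right-handed (so a half turn about x gives the same grasp; the last joint's range is limited). The gripper opens to 85 mm and grips with 20 to 120 N. Pads are 22 mm wide; open, the fingers measure 114 mm over their backs; the gripper's body (76 mm by 85 mm) begins 54 mm behind the grasp point. The pads swing forward as they close: fully open they stand 13 mm farther back than shut.
Start: joints at [1.212, 0.359, 1.51, -0, 1.272, -0.115], TCP at [144.83, 582.228, 248.267] pointing down, gripper open.
Joint ranges: [-2.97, 2.97], [-1.01, 2.36], [0.21, 2.38], [-0.96, 4.11], [0.2, 2.71], [-2.98, 2.98]. Speed limits (rad/s): [2.39, 2.39, 3.14, 3.14, 3.14, 3.14].

### API

Orientations are given as a unit quaternion [x, y, z, w].
In Python, from plant import arm gives the robot as it stands. The module is installed in compiled form; this text tells all that it offers.
- The arm moves only by the tool step_arm, never from a script. Its argument "series" is a list of rows, each a list of 3 entries, a list of its own where there are three numbers: the shift along the world's x, y, z in cm, then the turn, a rotation vector about the world's x, y, z in degrees, then the opening, from 0 (shut) to 1 (fully open). A call has 1 to 12 rows; each row is the pose to reach, as a shift and turn from the pose measured when the call began; what a row does not reach only later rows make up. A row lasts 1/8 s, in which the tool goes at most 62.5 mm and 10.7 degrees, less where a joint would pass 70% of its speed; a pose out of reach is approached as far as the arm can. A call with a gripper value outside its range is refused whole. The fingers move at their own pace and stop on an object; the grip force is fixed at half the most. Time passes only in rows, so rows that repeat a pose let the fingers close. It gives the time, the measured TCP pose, the force and the opening at its end, in the units of the state.
- arm.observe(): the state, without advancing time (a new reading comes with each control period).
- arm.capture(name): name is "scene" or "top"; returns (picture, depth): 480x640x3 uint8, red, green, blue; 480x640 float32, mm along the optical axis (not along the pixel's ray), 0 where there is no reading.
- arm.camera_info(name): a dict with "intrinsics" (3x3 intrinsics, pixels), "R" (3x3) and "t" (3): a world point X has camera coordinates R X + t. Camera axes: x right, y down, z forward; pixel columns grow to the right and rows downward; lengths in mm; the calibration is good to about 2 mm. A picture is of the moment at which its call begins. camera_info takes no time and is no camera call.
- arm.finish_job(): hands the job in, once; it reports no verdict.
The state is a dict: "clock": time; "joint_positions": joint angles; "joint_velocities": joint speeds; "joint_efforts": joint torques, N m; "ee_pos": TCP position; "ee_rot": TCP orientation; "contact_force": force on the tool from outside, world axes, zero at the start; "wrist_torque": the same for the moment, N m; "gripper_width": finger opening in mm.
Only numpy, scipy, OpenCV 4.12 (cv2) and the standard library are available. Lean on these libraries where they do the work, as an engineer would, in place of code of your own. Each camera call takes 0.05 s, during which the arm holds its last target.

## Working session

There is one attempt and no reset: what is moved stays moved. The work goes in short steps, Python scripts to look and compute and a tool call to move; the robot and the scene stay as the last step left them, time stands still between calls to the robot, and variables do not carry over. Pictures are saved under pics/ and viewed, and the job is handed in when it is done.

Besides the shell and the picture viewer there is one more tool, called after ">>>" as name([rows], argument=value, ...), one row to a line, values as JSON. step_arm: Moves the arm, as the interface text tells. Its arguments: {"type":"object","properties":{"series":{"type":"array"}},"required":["series"]}

```bash
mkdir -p pics; cat > h.py <<'E'
import numpy as np, cv2
from plant import arm
def cap(name,fn):
    p,d=arm.capture(name); cv2.imwrite('pics/%s.png'%fn,p[:,:,::-1]); np.save('pics/%s.npy'%fn,d); return p,d
def pts(name,d):
    c=arm.camera_info(name); K=np.array(c['intrinsics']);R=np.array(c['R']);t=np.array(c['t']).ravel()
    v,u=np.mgrid[:d.shape[0],:d.shape[1]]
    r=np.stack([(u-K[0,2])/K[0,0],(v-K[1,2])/K[1,1],np.ones(d.shape)],-1)*d[...,None]
    w=(r-t)@R; w[d<=0]=np.nan
    return w
E
python3 - <<'E'
from h import *
print(arm.observe())
for n in('scene','top'):
    p,d=cap(n,n+'0'); c=arm.camera_info(n); print(n,c)
E
```

```text
{'clock': 0.0, 'joint_positions': array([ 1.21186331e+00,  3.59501054e-01,  1.51143769e+00,  1.33210364e-05,
        1.27252794e+00, -1.15096595e-01]), 'joint_velocities': array([-1.77372452e-03, -1.02952923e-03,  7.28370083e-04, -7.62403493e-04,
        2.62328189e-05,  4.73840909e-04]), 'joint_efforts': array([ 4.70242940e-04, -5.27610862e+01, -2.78621703e+01, -2.83055806e-04,
        1.34025802e-02,  6.57131659e-05]), 'ee_pos': array([144.62400117, 581.62891567, 247.45392938]), 'ee_rot': array([ 0.08535413,  0.70201752, -0.08664011,  0.70169763]), 'contact_force': array([-0.13223822, -0.66829321, -0.57033844]), 'wrist_torque': array([-0.00050799, -0.0192179 ,  0.00068226]), 'gripper_width': 85.55423930620483}
scene {'intrinsics': array([[540.61542205,   0.        , 329.69880882],
       [  0.        , 540.61542205, 243.44735635],
       [  0.        ,   0.        ,   1.        ]]), 'R': array([[-0.7734134 ,  0.6338428 , -0.00866138],
       [ 0.53401884,  0.6441248 , -0.54765602],
       [-0.34154882, -0.42818985, -0.83665875]]), 't': array([ 360.54923121, -211.51694286, 1608.16113588])}
top {'intrinsics': array([[435.22469526,   0.        , 320.99583742],
       [  0.        , 435.22469526, 235.53489396],
       [  0.        ,   0.        ,   1.        ]]), 'R': array([[-0.0194506 , -0.99975774,  0.01030183],
       [-0.99276977,  0.0180919 , -0.1186628 ],
       [ 0.11844767, -0.0125354 , -0.99288117]]), 't': array([ 18.01537687, 458.14122776, 898.47693533])}
```

View pics/scene0.png

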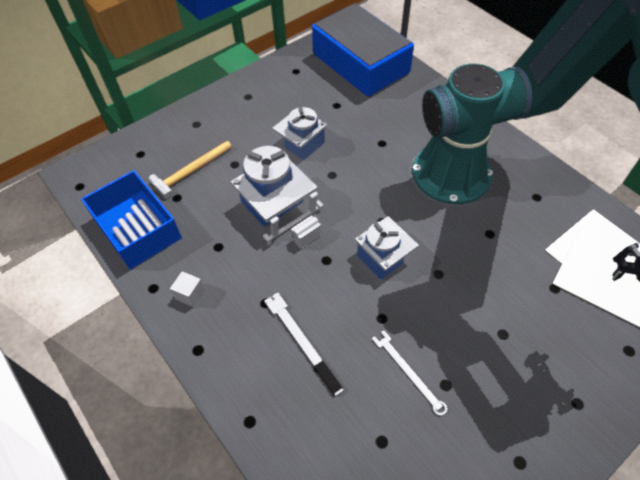

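View pics/top0.png

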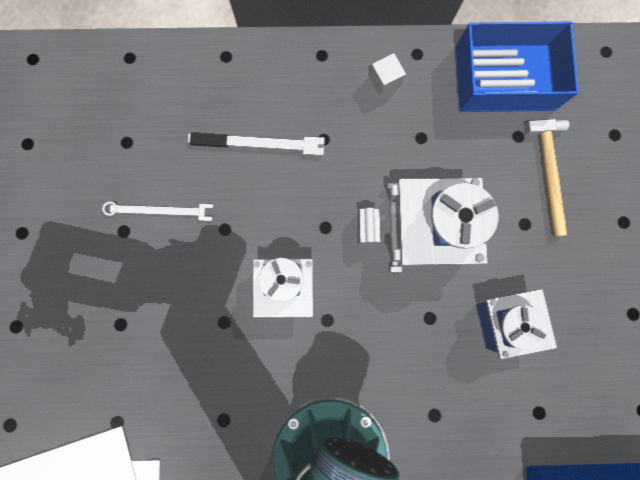

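The top view shows the bar at about (188,139) to (324,146) with its handle on the left. The fulcrum is at (370,225), the props at (395,190) and (395,268), and the large positioner at (445,220). The wrench, at (157,210), is a distractor. Next I'll measure these.

```bash
python3 - <<'E'
from h import *
d=np.load('pics/top0.npy'); W=pts('top',d); p=cv2.imread('pics/top0.png')
np.set_printoptions(precision=1,suppress=True)
def reg(r0,r1,c0,c1,zl,zh,lab):
    w=W[r0:r1,c0:c1].reshape(-1,3); m=(w[:,2]>zl)&(w[:,2]<zh); q=w[m]
    rect=cv2.minAreaRect(q[:,:2].astype(np.float32)); print(lab,len(q),'rect',rect,'zmed',np.median(q[:,2]),q.min(0),q.max(0)); return q
q=reg(125,162,180,332,7,40,'bar')
c=q[:,:2].mean(0); u,s,vt=np.linalg.svd(q[:,:2]-c); print(c,vt[0])
q=reg(195,255,352,388,40,75,'fulc crown'); 
q=reg(170,272,398,490,85,125,'flange')
q=reg(170,290,385,405,10,60,'lugs')
q=reg(170,290,385,405,70,110,'propheads')
print(W[150,250],W[225,300],W[225,355:405:3],W[145,190:330:10])
E
python3 - <<'E'
import cv2
a=cv2.imread('pics/top0.png')[120:290,180:500]; cv2.imwrite('pics/crop0.png',cv2.resize(a,None,fx=2.5,fy=2.5,interpolation=3))
E
```

```text
bar 1654 rect ((672.1223754882812, 150.8536834716797), (299.8224792480469, 41.775535583496094), 85.140869140625) zmed 14.39680435821517 [638.8   0.6   7. ] [694.4 301.   19.2]
[669.7 142.5] [-0.1 -1. ]
fulc crown 684 rect ((475.0436096191406, -89.77840423583984), (40.18132781982422, 69.99148559570312), 89.64178466796875) zmed 57.53340549831036 [ 440.  -110.1   40.7] [510.  -69.7  68.5]
flange 4247 rect ((474.9383544921875, -225.20712280273438), (170.7533416748047, 170.25445556640625), 89.88180541992188) zmed 104.50946646245131 [ 389.7 -310.8   86.5] [ 560.  -139.7  124.9]
lugs 477 rect ((475.6177673339844, -146.08070373535156), (198.9153594970703, 24.728017807006836), 0.5276172161102295) zmed 18.601545160591396 [ 376.2 -159.3   10.4] [ 575.1 -134.5   57.3]
propheads 649 rect ((475.5693359375, -141.2908477783203), (24.67470359802246, 169.1446533203125), 87.81903076171875) zmed 103.15996614285554 [ 390.8 -156.5   73.2] [ 559.8 -130.9  108.6]
[657.3 164.2   0.2] [485.6  54.6   0.9] [[ 483.3  -65.9    2.3]
 [ 479.6  -70.    27.4]
 [ 475.5  -73.5   55.2]
 [ 475.4  -79.7   55.5]
 [ 473.6  -84.5   66.7]
 [ 473.8  -90.9   65.1]
 [ 474.2  -97.6   61.2]
 [ 474.6 -104.2   57.6]
 [ 482.5 -118.8    1.3]
 [ 482.5 -125.5    0.1]
 [ 482.1 -131.8    2.4]
 [ 482.1 -138.5    1.6]
 [ 479.9 -142.5   16.2]
 [ 479.4 -148.5   18.9]
 [ 482.4 -159.3   -3.5]
 [ 467.3 -144.9  103.3]
 [ 467.  -150.5  104.9]] [[671.8 298.9  -2.2]
 [668.3 274.1   7. ]
 [666.1 250.6  12.4]
 [664.3 227.5  16.8]
 [666.4 207.    9.5]
 [663.4 183.6  17.2]
 [663.4 161.7  16.4]
 [663.1 139.7  16.2]
 [662.6 117.7  16.4]
 [662.9  95.8  14.6]
 [662.2  73.7  15.5]
 [662.7  51.7  13. ]
 [661.8  29.6  14.6]
 [660.9   7.5  16.2]]
```

View pics/crop0.png

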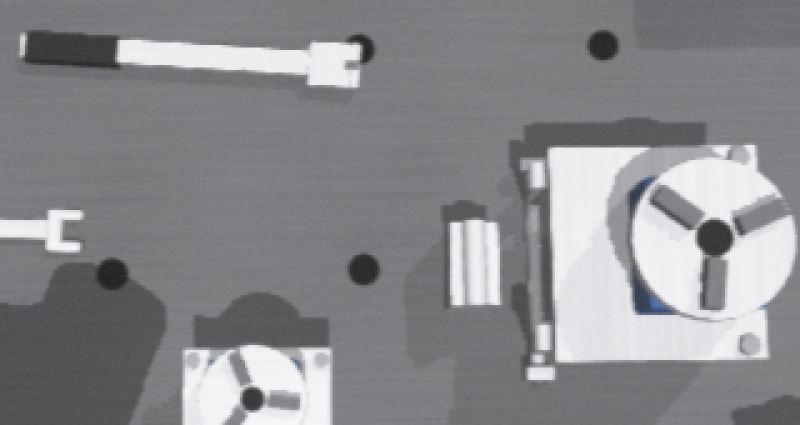

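```bash
python3 - <<'E'
from h import *
from scipy.spatial.transform import Rotation as Ro
np.set_printoptions(precision=2,suppress=True)
print(Ro.from_quat(arm.observe()['ee_rot']).as_matrix())
d=np.load('pics/top0.npy'); W=pts('top',d)
q=W[125,180]; q=W[125:162,180:332].reshape(-1,3); q=q[(q[:,2]>6)&(q[:,2]<30)]
C=[]
for y in range(10,300,15):
    s=q[(q[:,1]>y)&(q[:,1]<y+15)]
    if len(s)>5: lo,hi=np.percentile(s[:,0],[2,98]); print(y,lo,hi,(lo+hi)/2,np.median(s[:,2])); C.append((y+7.5,(lo+hi)/2))
C=np.array(C); print(np.polyfit(C[:,0],C[:,1],1), q[:,1].min(),q[:,1].max())
# small positioner
q=W[230:330,235:330].reshape(-1,3); q=q[q[:,2]>15]; print('small',q.min(0),q.max(0))
q=W[175:275,405:510].reshape(-1,3); q=q[q[:,2]>150]; print('chuck',q.min(0),q.max(0))
# scene cam check of the bar
d=np.load('pics/scene0.npy'); W=pts('scene',d); q=W.reshape(-1,3)
b=q[(q[:,0]>620)&(q[:,0]<720)&(q[:,1]>-15)&(q[:,1]<320)&(q[:,2]>8)&(q[:,2]<30)]; print('bar scene',b.min(0),b.max(0),np.median(b[:,2]))
f=q[(q[:,0]>420)&(q[:,0]<530)&(q[:,1]>-120)&(q[:,1]<-60)&(q[:,2]>40)&(q[:,2]<90)]; print('fulc scene',f.min(0),f.max(0))
E
```

```text
[[-0.    0.24  0.97]
 [-0.    0.97 -0.24]
 [-1.   -0.   -0.  ]]
10 640.5780934317585 679.7274259695411 660.1527597006498 14.421125044915897
25 641.4753482956183 679.9695620896363 660.7224551926273 14.468588301413128
40 643.3488145887377 680.6719537192665 662.0103841540022 13.917538639474198
55 652.9239869303004 674.2766180988259 663.6003025145632 14.157519270492546
70 654.3112683260447 676.5788408627103 665.4450545943776 14.01573992590507
85 655.3779677064892 676.7786664095125 666.078317058001 14.20726237821896
100 656.5319225022246 677.903772762308 667.2178476322663 14.162620688656368
115 658.2599855008589 679.8364174941781 669.0482014975184 14.44543061697478
130 658.7074866276104 679.7595037362948 669.2334951819525 14.557755645865171
145 660.2664966610593 682.1775408437454 671.2220187524024 14.683824487631142
160 661.030057415312 682.2360358720392 671.6330466436756 14.071101105275305
175 662.619042255558 685.1576661226946 673.8883541891264 14.027471715215887
190 663.7949813877946 685.1953509441781 674.4951661659863 14.366470737122595
205 664.2682905111027 687.352338661417 675.8103145862599 14.699880508475584
220 664.2299134974394 690.5375541628906 677.383733830165 14.411883589486369
235 665.241306705715 690.2447756698974 677.7430411878063 14.859747020453167
250 666.6220944643342 692.1109490720462 679.3665217681902 14.533507660870512
265 667.9935562131354 693.4127969208461 680.7031765669908 14.545077783120156
280 669.1923497917721 693.4988521950727 681.3456009934224 14.460124464604354
295 670.3724170633789 693.9188624169278 682.1456397401533 14.249459144054935
[  0.08 658.69] 0.5642874432530445 301.0079943564616
small [293.01  30.96  66.43] [407.87 147.75 129.96]
chuck [ 414.69 -309.35  150.24] [ 533.81 -189.91  187.42]
bar scene [632.28  -1.72   8.01] [697.43 299.99  21.64] 13.360068094932597
fulc scene [ 439.87 -111.75   40.1 ] [512.35 -67.26  70.73]
```

>>> step_arm([
  [[52.6, -43.1, -15], [0, 0, -80.8], 0.6],
  [[52.6, -43.1, -15], [0, 0, -80.8], 0.6],
  [[52.6, -43.1, -15], [0, 0, -80.8], 0.6],
  [[52.6, -43.1, -15], [0, 0, -80.8], 0.6],
  [[52.6, -43.1, -15], [0, 0, -80.8], 0.6],
  [[52.6, -43.1, -15], [0, 0, -80.8], 0.6],
  [[52.6, -43.1, -15], [0, 0, -80.8], 0.6],
  [[52.6, -43.1, -15], [0, 0, -80.8], 0.6],
  [[52.6, -43.1, -15], [0, 0, -80.8], 0.6],
  [[52.6, -43.1, -15], [0, 0, -80.8], 0.6],
  [[52.6, -43.1, -15], [0, 0, -80.8], 0.6],
  [[52.6, -43.1, -15], [0, 0, -80.8], 0.6],
])

```text
clock: 1.6
ee_pos: [673.2, 147.3, 95.9]
ee_rot: [-0.521, -0.478, 0.522, -0.478]
contact_force: [-0.4, 0.2, -0.0]
gripper_width: 51.0
```

```bash
cat > st.py <<'E'
from h import *
from scipy.spatial.transform import Rotation as Ro
np.set_printoptions(precision=2,suppress=True)
o=arm.observe(); M=Ro.from_quat(o['ee_rot']).as_matrix()
print(o['clock'],o['ee_pos'],'yaw of tool y',np.degrees(np.arctan2(M[1,1],M[0,1])),'x',M[:,0],o['contact_force'],o['gripper_width'],o['joint_positions'])
E
python3 st.py
```

```text
1.6 [673.21 147.35  95.94] yaw of tool y -4.986111711902456 x [-0. -0. -1.] [-0.41  0.17 -0.  ] 51.046230237513036 [ 0.12  0.63  1.44 -0.    1.07  0.2 ]
```

>>> step_arm([
  [[-0.2, 0.3, -5], [0, 0, 0.3], 0.6],
  [[-0.2, 0.3, -7.6], [0, 0, 0.3], 0.6],
  [[-0.2, 0.3, -7.6], [0, 0, 0.3], 0.6],
  [[-0.2, 0.3, -7.6], [0, 0, 0.3], 0.6],
])

```text
clock: 2.1
ee_pos: [671.6, 151.0, 21.0]
ee_rot: [-0.52, -0.479, 0.52, -0.479]
contact_force: [0.3, -0.3, -0.2]
gripper_width: 51.2
```

```bash
python3 st.py
```

```text
2.1 [671.57 151.02  21.04] yaw of tool y -4.647701775800825 x [-0. -0. -1.] [ 0.27 -0.32 -0.16] 51.217089380724836 [ 0.12  0.72  1.49 -0.    0.93  0.2 ]
```

>>> step_arm([
  [[0, 0, -0.2], [0, 0, 0], 0.1],
  [[0, 0, -0.2], [0, 0, 0], 0.1],
  [[0, 0, -0.2], [0, 0, 0], 0.1],
  [[0, 0, -0.2], [0, 0, 0], 0.1],
  [[0, 0, -0.2], [0, 0, 0], 0.1],
  [[0, 0, -0.2], [0, 0, 0], 0.1],
])

```text
clock: 2.85
ee_pos: [672.6, 151.4, 20.8]
ee_rot: [0.521, 0.479, -0.519, 0.48]
contact_force: [-1.0, 1.7, 7.2]
gripper_width: 20.1
```

```bash
python3 st.py
```

```text
2.85 [672.59 151.43  20.82] yaw of tool y -4.652186816244382 x [ 0.  0. -1.] [-1.02  1.71  7.24] 20.051926874311615 [0.12 0.72 1.49 0.   0.93 0.2 ]
```

>>> step_arm([
  [[0, 0, 2], [0, 0, 0], 0.0],
  [[0, 0, 5], [0, 0, 0], 0.0],
  [[0, 0, 10], [0, 0, 0], 0.0],
  [[0, 0, 13], [0, 0, 0], 0.0],
  [[0, 0, 13], [0, 0, 0], 0.0],
])

```text
clock: 3.48
ee_pos: [674.6, 151.7, 154.6]
ee_rot: [0.522, 0.478, -0.517, 0.481]
contact_force: [0.9, 0.6, -5.6]
gripper_width: 20.0
```

```bash
python3 st.py; python3 - <<'E'
from h import *
p,d=cap('scene','s1');cv2.imwrite('pics/s1c.png',cv2.resize(p[200:460,180:460,::-1],None,fx=2.5,fy=2.3))
p,d=cap('top','t1')
W=pts('top',d)
q=W[80:200,120:360].reshape(-1,3);q=q[(q[:,2]>90)&(q[:,2]<140)&(abs(q[:,1]-151)>60)]
for y in range(-20,320,20):
    s=q[(q[:,1]>y)&(q[:,1]<y+20)]
    if len(s)>5: print(y,len(s),np.percentile(s[:,0],[3,97]).round(1),np.median(s[:,2]).round(1))
E
```

```text
3.475 [674.6  151.68 154.56] yaw of tool y -4.650650227817244 x [ 0.01  0.   -1.  ] [ 0.87  0.55 -5.6 ] 19.98743680047381 [0.12 0.57 1.4  0.   1.16 0.2 ]
0 10 [639.8 642.2] 137.6
20 16 [641.3 643.4] 136.4
40 12 [643.3 654.1] 135.7
60 14 [654.1 655.5] 135.4
```

View pics/s1c.png

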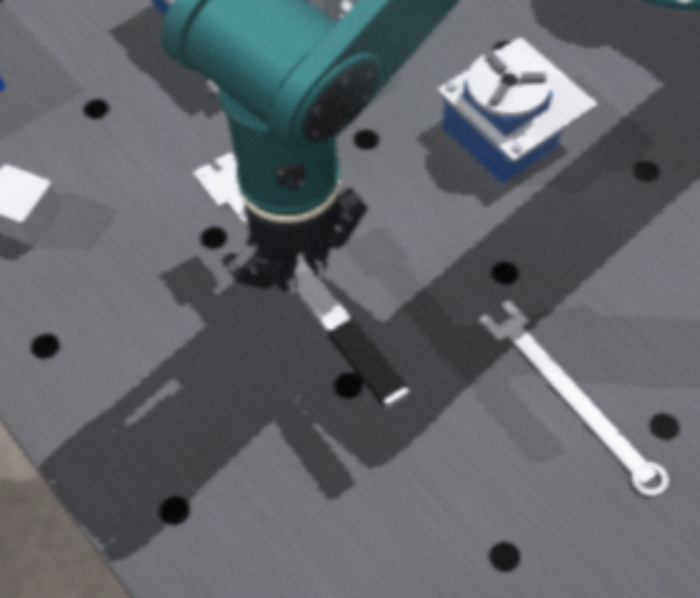

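The bar is held, with the handle end at about (395,395) in the crop. I'll check its tilt in the grip.

```bash
cat > bar.py <<'E'
from h import *
import sys
def prof(name,fn,xl,xh,yl,yh,zl,zh,st=20):
    W=pts(name,np.load('pics/%s.npy'%fn)).reshape(-1,3)
    q=W[(W[:,0]>xl)&(W[:,0]<xh)&(W[:,1]>yl)&(W[:,1]<yh)&(W[:,2]>zl)&(W[:,2]<zh)]
    for y in range(yl,yh,st):
        s=q[(q[:,1]>=y)&(q[:,1]<y+st)]
        if len(s)>4: print(name,y,len(s),np.percentile(s[:,0],[3,97]).round(1),'z',np.percentile(s[:,2],[10,50,90]).round(1), 'y',s[:,1].min().round(1),s[:,1].max().round(1))
E
python3 - <<'E'
from bar import *
prof('top','t1',620,730,-20,320,100,175)
prof('scene','s1',620,730,-20,320,100,175)
E
```

```text
top 0 211 [640.9 679. ] z [142.5 144.7 146.7] y 0.5 20.0
top 20 237 [641.9 681. ] z [142.  144.7 146.8] y 20.0 39.7
top 40 162 [643.7 679.9] z [141.2 144.5 146.6] y 40.8 58.8
top 60 147 [654.  676.3] z [140.2 145.  146.7] y 60.0 79.9
top 80 134 [655.6 676.8] z [140. 145. 147.] y 81.0 100.0
top 100 142 [657.4 678.4] z [141.6 144.9 147. ] y 100.1 119.7
top 120 7 [659.  678.7] z [136.9 144.6 146.2] y 120.2 121.3
scene 0 124 [644.9 683.1] z [143.1 146.3 149.4] y 0.7 19.9
scene 20 97 [656.  685.2] z [142.9 146.7 150.1] y 20.4 40.0
scene 40 64 [665.1 685.1] z [139.1 146.1 150. ] y 40.1 58.9
scene 60 27 [671.8 679.8] z [138.6 146.5 148.9] y 60.1 78.1
scene 140 107 [661.7 698.4] z [145.  149.9 167.8] y 140.2 160.0
scene 160 136 [655.9 691.2] z [144.6 147.5 163.1] y 160.2 180.0
scene 180 97 [667.5 688.9] z [143.5 147.3 150. ] y 180.1 199.9
scene 200 105 [669.2 692.1] z [143.8 147.6 150. ] y 200.1 219.9
scene 220 113 [669.4 694.3] z [144.2 147.7 150.7] y 220.4 240.0
scene 240 118 [671.4 695.9] z [144.5 148.  150.8] y 240.1 259.9
scene 260 118 [672.6 697.4] z [144.5 147.7 150.4] y 260.2 279.5
scene 280 136 [674.3 698.8] z [141.  147.5 150.4] y 280.1 300.0
scene 300 5 [677.4 687.7] z [142.6 147.1 152.3] y 300.1 301.0
```

>>> step_arm([
  [[-5, -3, 0], [0, 0, 2], 0.0],
  [[-10, -6, 0], [0, 0, 4], 0.0],
  [[-15, -9, 0], [0, 0, 4.7], 0.0],
  [[-18, -11, 0], [0, 0, 4.7], 0.0],
  [[-19.6, -12, -2], [0, 0, 4.7], 0.0],
  [[-19.6, -12, -3], [0, 0, 4.7], 0.0],
  [[-19.6, -12, -4], [0, 0, 4.7], 0.0],
  [[-19.6, -12, -4], [0, 0, 4.7], 0.0],
  [[-19.6, -12, -4], [0, 0, 4.7], 0.0],
])

```text
clock: 4.7
ee_pos: [476.6, 31.6, 110.3]
ee_rot: [0.5, 0.5, -0.499, 0.501]
contact_force: [0.0, 0.3, -4.5]
gripper_width: 20.1
```

```bash
python3 st.py; python3 - <<'E'
from bar import *
cap('scene','s2');cap('top','t2')
prof('top','t2',440,510,-135,200,75,130)
prof('scene','s2',440,510,-135,200,75,130)
E
```

```text
4.7 [476.56  31.63 110.3 ] yaw of tool y 0.08199750372700672 x [ 0.  0. -1.] [ 0.02  0.34 -4.49] 20.12940024794361 [-0.08  0.37  1.92  0.    0.85 -0.08]
top -135 41 [456.6 494.8] z [101.7 103.7 106. ] y -119.0 -115.1
top -115 212 [456.3 495.7] z [101.8 103.6 105.6] y -114.9 -95.0
top -95 169 [456.4 494.2] z [101.7 103.6 105.5] y -95.0 -78.7
top -35 72 [465.  485.4] z [101.5 103.9 106. ] y -25.9 -15.4
top -15 73 [465.  484.8] z [ 95.4 103.8 105.7] y -13.9 4.1
top 65 78 [464.9 484.5] z [102.3 104.2 106.5] y 66.5 84.1
top 85 133 [463.1 487.3] z [101.9 104.3 106. ] y 85.2 104.5
top 105 118 [462.8 487.4] z [102.  104.9 106.6] y 105.2 123.7
scene -135 23 [457.5 495.8] z [ 98.3 100.6 103.9] y -121.5 -115.2
scene -115 106 [458.3 496.9] z [ 98.5 102.4 105.3] y -114.5 -95.1
scene -95 117 [457.8 496.6] z [ 96.7 102.3 105.1] y -95.0 -75.1
scene -75 75 [464.8 489.7] z [ 92.8 102.1 105.1] y -75.0 -55.7
scene -55 66 [467.3 488.2] z [ 93.4 102.7 106.1] y -54.8 -35.6
scene -35 20 [477.5 488.8] z [ 96.9 101.4 106.3] y -34.8 -25.2
scene -15 7 [479.6 487.5] z [ 98.8 100.2 104. ] y -10.9 -2.6
scene 5 5 [465.3 469.5] z [100.6 102.2 104.1] y 20.9 24.5
scene 25 135 [459.8 500.2] z [100.8 107.9 126. ] y 25.6 44.9
scene 45 72 [467.1 488.4] z [ 98.2 102.7 105.2] y 45.3 64.9
scene 65 72 [466.5 488.1] z [ 98.1 102.8 106.7] y 65.1 84.7
scene 85 79 [465.9 489.1] z [ 98.5 102.7 105.7] y 85.1 104.9
scene 105 86 [465.6 490.3] z [ 98.9 103.3 105.5] y 105.1 124.9
scene 125 89 [464.9 490.2] z [ 99.7 103.2 106.2] y 125.4 144.7
scene 145 90 [465.8 490.3] z [ 98.2 103.1 106.6] y 145.0 164.6
scene 165 92 [464.8 489.5] z [ 93.8 102.3 106.5] y 165.0 181.7
```

View pics/s2.png

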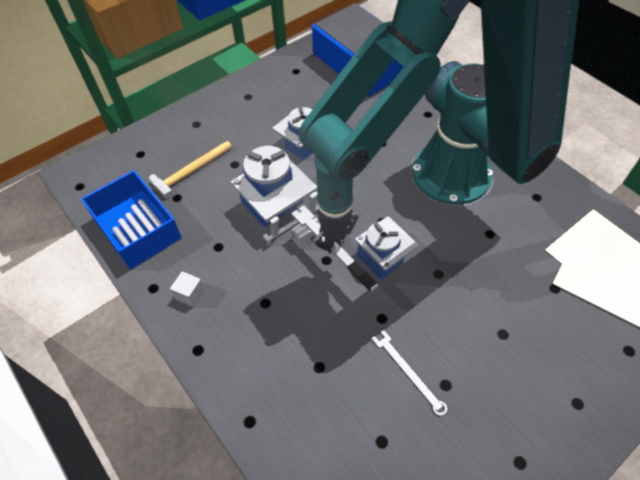

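View pics/t2.png

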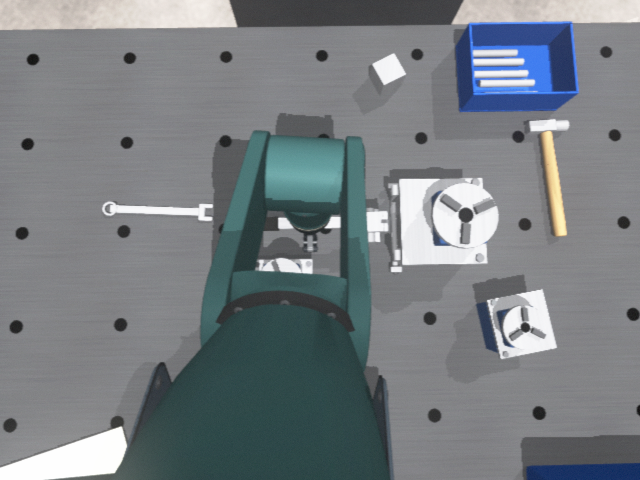

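>>> step_arm([
  [[0, 0, -1], [0, 0, 0], 0.0],
  [[0, 0, -1.95], [0, 0, 0], 0.0],
  [[0, 0, -1.95], [0, 0, 0], 0.0],
  [[0, 0, -1.95], [0, 0, 0], 0.0],
])

```text
clock: 5.3
ee_pos: [476.3, 31.5, 90.9]
ee_rot: [0.5, 0.5, -0.499, 0.501]
contact_force: [0.3, 0.1, -4.7]
gripper_width: 20.2
```

```bash
python3 st.py; python3 - <<'E'
from bar import *
cap('scene','s3');cap('top','t3')
prof('top','t3',440,510,-135,200,60,110)
prof('scene','s3',440,510,-135,200,60,110)
E
```

```text
5.3 [476.34  31.53  90.91] yaw of tool y 0.07582226178540705 x [ 0.  0. -1.] [ 0.26  0.1  -4.73] 20.196117637235325 [-0.08  0.4   1.94  0.    0.8  -0.08]
top -135 42 [457.  494.4] z [82.4 84.4 86.8] y -119.3 -115.0
top -115 223 [450.8 501.3] z [72.1 84.1 86. ] y -115.0 -95.0
top -95 266 [442.8 507.6] z [63.  83.1 86. ] y -95.0 -78.4
top -35 60 [464.9 486.6] z [82.  84.3 86.7] y -24.7 -16.2
top -15 72 [464.9 486.3] z [80.5 84.2 86.7] y -14.6 3.8
top 65 75 [464.9 484.3] z [77.6 84.4 86.2] y 65.8 84.2
top 85 130 [463.  488.4] z [83.1 85.  86.7] y 85.4 104.1
top 105 100 [462.8 486.5] z [82.5 85.1 86.6] y 105.3 121.7
scene -135 25 [458.6 496.2] z [77.5 82.1 83.8] y -122.0 -115.2
scene -115 110 [457.3 497.3] z [77.3 82.1 86.1] y -114.8 -95.2
scene -95 153 [442.7 506.5] z [63.5 81.3 85.2] y -95.0 -75.0
scene -75 76 [458.6 494.1] z [74.3 82.5 85.5] y -75.0 -55.0
scene -55 62 [467.  488.1] z [78.9 83.2 85.8] y -54.5 -35.0
scene -35 19 [474.9 488.1] z [77.2 82.2 86.1] y -34.6 -22.9
scene -15 7 [478.8 485.3] z [79.4 82.5 84.3] y -8.9 -2.4
scene 5 5 [464.5 471.4] z [81.1 82.8 92.1] y 20.7 24.8
scene 25 126 [458.4 500.3] z [ 81.   88.1 105.5] y 25.9 45.0
scene 45 73 [466.5 488.5] z [77.5 83.5 87. ] y 45.4 64.5
scene 65 72 [466.6 487.7] z [77.7 83.2 86.4] y 65.1 84.7
scene 85 80 [463.7 488.9] z [79.1 82.7 86.9] y 85.1 104.9
scene 105 87 [463.9 490.7] z [80.6 83.6 87.4] y 105.0 124.3
scene 125 88 [464.3 489.8] z [80.3 84.1 86.9] y 125.1 144.8
scene 145 93 [463.5 489.4] z [78.4 83.7 86.4] y 145.2 164.4
scene 165 86 [465.1 489.6] z [72.9 83.4 87.4] y 165.6 181.7
```

>>> step_arm([
  [[0, -1, 0], [0, 0, 0], 0.0],
  [[0, -2, 0], [0, 0, 0], 0.0],
  [[0, -2.8, 0], [0, 0, 0], 0.0],
  [[0, -3.4, 0], [0, 0, 0], 0.0],
  [[0, -4, 0], [0, 0, 0], 0.0],
  [[0, -4, 0], [0, 0, 0], 0.0],
])

```text
clock: 6.15
ee_pos: [476.7, -8.9, 91.2]
ee_rot: [0.501, 0.5, -0.499, 0.501]
contact_force: [0.3, 0.8, -5.3]
gripper_width: 20.1
```

No contact so far. I'll move the last 15 mm, then lower onto the crest.

>>> step_arm([
  [[0, -0.8, 0], [0, 0, 0], 0.0],
  [[0, -1.5, 0], [0, 0, 0], 0.0],
  [[0, -1.5, 0], [0, 0, 0], 0.0],
  [[0, -1.5, -0.3], [0, 0, 0], 0.0],
  [[0, -1.5, -0.4], [0, 0, 0], 0.0],
  [[0, -1.5, -0.4], [0, 0, 0], 0.0],
])

```text
clock: 6.9
ee_pos: [476.6, -23.7, 87.0]
ee_rot: [0.5, 0.5, -0.499, 0.501]
contact_force: [0.5, -1.0, -5.3]
gripper_width: 20.5
```

```bash
python3 st.py; python3 - <<'E'
from bar import *
p,d=cap('scene','s4');cap('top','t4')
cv2.imwrite('pics/s4c.png',cv2.resize(p[130:300,200:440,::-1],None,fx=3,fy=3,interpolation=3))
prof('top','t4',440,510,-135,200,50,110)
prof('scene','s4',440,510,-135,200,50,110)
E
```

```text
6.9 [476.55 -23.74  87.02] yaw of tool y 0.0456730694592352 x [ 0.  0. -1.] [ 0.47 -1.02 -5.3 ] 20.4637896595787 [-0.2   0.41  1.94  0.    0.79 -0.2 ]
top -115 138 [441.7 481. ] z [54.1 61.3 81.6] y -110.0 -95.1
top -95 231 [440.9 483.5] z [56.4 65.7 81.4] y -95.0 -75.1
top -75 68 [442.4 475.4] z [53.9 68.9 81. ] y -75.0 -61.4
top -15 5 [465.  468.8] z [80.1 80.7 81.6] y -0.3 3.8
top 5 95 [465.  485.5] z [78.7 81.2 83. ] y 5.7 23.9
top 25 78 [464.7 485.8] z [76.3 80.7 82.7] y 25.5 40.2
top 85 61 [463.4 487.1] z [79.1 81.1 83.3] y 91.7 104.5
top 105 128 [463.1 487.3] z [79.3 81.6 83.9] y 105.5 124.2
scene -135 86 [457.3 496.5] z [68.8 78.2 81.8] y -135.0 -115.4
scene -115 85 [467.7 507.7] z [53.9 77.  81.5] y -114.9 -95.3
scene -95 42 [477.6 509.7] z [55.5 64.8 80.9] y -94.8 -75.9
scene -75 19 [477.7 508.9] z [52.9 69.9 78.5] y -74.7 -60.4
scene -35 89 [453.7 499.7] z [ 77.4  86.2 103.5] y -34.5 -15.0
scene -15 108 [460.7 493.8] z [76.1 80.7 99.9] y -15.0 4.9
scene 5 69 [466.2 488.3] z [70.7 79.4 82.3] y 5.2 24.9
scene 25 72 [465.  489.3] z [75.1 79.8 83.9] y 25.0 44.9
scene 45 83 [464. 490.] z [74.2 79.4 83.4] y 45.7 64.8
scene 65 82 [464.9 489.7] z [75.4 79.8 83.4] y 65.1 84.9
scene 85 83 [464.1 489.7] z [75.1 80.1 82.7] y 85.3 105.0
scene 105 95 [465. 490.] z [72.2 79.8 83.4] y 105.2 125.0
scene 125 9 [469.1 488.3] z [73.7 78.1 82.3] y 125.3 126.9
```

View pics/s4c.png

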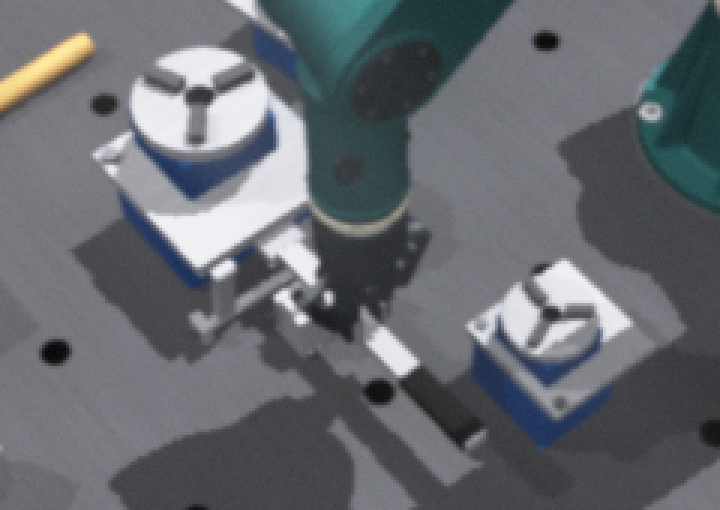

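>>> step_arm([
  [[0, 0, -0.1], [0, 0, 0], 0.0],
  [[0, 0, -0.2], [0, 0, 0], 0.0],
  [[0, 0, -0.25], [0, 0, 0], 0.0],
])

```text
clock: 7.38
ee_pos: [476.9, -23.6, 84.8]
ee_rot: [0.501, 0.5, -0.499, 0.501]
contact_force: [0.3, 1.9, -0.3]
gripper_width: 20.2
```

>>> step_arm([
  [[0, 0, 0], [0, 0, 0], 0.3],
  [[0, 0, 0], [0, 0, 0], 0.35],
  [[0, 0, 0], [0, 0, 0], 0.5],
  [[0, 0, 0], [0, 0, 0], 0.55],
  [[0, 0, 0], [0, 0, 0], 0.55],
  [[0, 0, 0], [0, 0, 0], 0.55],
])

```text
clock: 8.12
ee_pos: [476.9, -23.7, 84.8]
ee_rot: [0.501, 0.5, -0.499, 0.501]
contact_force: [0.6, -0.3, 0.1]
gripper_width: 47.2
```

>>> step_arm([
  [[0, 0, 2], [0, 0, 0], 0.55],
  [[0, 0, 5], [0, 0, 0], 0.55],
  [[0, 0, 9], [0, 0, 0], 0.55],
  [[0, 3, 11], [0, 0, 0], 0.3],
  [[0, 7, 11], [0, 0, 0], 0.0],
  [[0, 11, 11], [0, 0, 0], 0.0],
  [[0, 13, 11], [0, 0, 0], 0.0],
  [[0, 13, 11], [0, 0, 0], 0.0],
])

```text
clock: 9.12
ee_pos: [476.6, 107.5, 194.8]
ee_rot: [0.5, 0.5, -0.498, 0.501]
contact_force: [0.4, -0.6, -0.4]
gripper_width: -0.3
```

```bash
python3 st.py; python3 - <<'E'
from bar import *
p,d=cap('scene','s5');cap('top','t5')
cv2.imwrite('pics/s5c.png',cv2.resize(p[130:300,200:440,::-1],None,fx=3,fy=3,interpolation=3))
prof('top','t5',440,510,-135,200,20,90)
prof('scene','s5',440,510,-135,200,20,90)
E
```

```text
9.125 [476.59 107.45 194.78] yaw of tool y 0.17490914290203616 x [ 0.  0. -1.] [ 0.44 -0.6  -0.36] -0.2948829266590367 [0.08 0.26 1.81 0.   1.07 0.08]
top -135 156 [458.  492.7] z [81.3 84.2 86.5] y -134.9 -115.0
top -115 272 [440.4 506.9] z [53.7 62.5 82.1] y -114.9 -95.0
top -95 354 [440.4 507.5] z [54.8 65.  79.9] y -94.9 -75.1
top -75 210 [441.9 506.7] z [40.5 73.7 78. ] y -75.0 -55.0
top -55 109 [465.4 485.9] z [71.6 74.  76.4] y -55.0 -35.0
top -35 114 [465.2 486.5] z [68.4 71.1 73.2] y -35.0 -15.0
top -15 110 [465.1 486.6] z [66.3 69.  71.4] y -15.0 3.5
top 5 110 [465.3 485.7] z [64.7 66.5 68.6] y 5.2 23.9
top 25 122 [464. 487.] z [61.3 63.9 66.3] y 25.6 44.7
top 45 127 [463.3 487.4] z [58.  61.5 63.8] y 46.1 64.9
top 65 8 [464.3 486.9] z [56.8 59.5 62.4] y 65.0 66.9
scene -135 91 [458.5 495.2] z [76.2 82.3 85.9] y -134.8 -115.1
scene -115 121 [445.9 508.8] z [51.7 74.9 81.9] y -114.8 -95.1
scene -95 202 [442.  509.7] z [52.1 63.6 78.5] y -94.8 -75.0
scene -75 181 [442.8 508.2] z [27.9 52.5 77. ] y -75.0 -55.9
scene -55 70 [466.8 489. ] z [66.9 72.3 75.7] y -54.9 -35.1
scene -35 71 [467.2 488.4] z [63.7 69.7 73.2] y -34.6 -15.3
scene -15 68 [466.6 488.3] z [61.  67.9 71.4] y -14.6 4.1
scene 5 72 [466.  488.6] z [59.7 65.1 68.4] y 5.8 24.5
scene 25 70 [466.3 489.3] z [58.3 62.6 66.1] y 25.1 44.7
scene 45 89 [465.  490.1] z [54.7 60.3 64.2] y 45.0 64.8
scene 65 86 [465.8 490.1] z [51.  58.5 61.7] y 65.0 84.7
scene 85 83 [464.9 491.6] z [50.3 55.4 59.6] y 85.0 104.6
scene 105 95 [465.1 490.1] z [45.8 52.7 56.6] y 105.1 124.9
```

View pics/s5c.png

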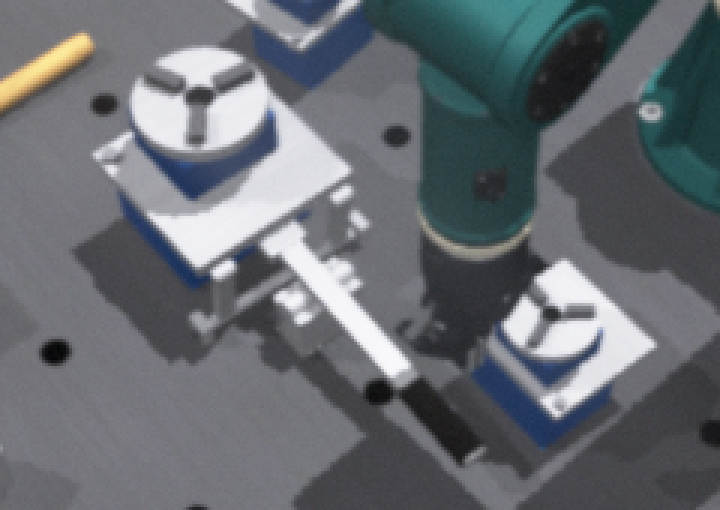

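The bar now rests on the crest with its tip under the flange, and the handle end is at about (470,455) in the crop. The slope is about 0.125 rad. Next I press the handle at y≈107.

>>> step_arm([
  [[0, 0, -5], [0, 0, 0], 0.0],
  [[0, 0, -9], [0, 0, 0], 0.0],
  [[0, 0, -11.5], [0, 0, 0], 0.0],
  [[0, 0, -12], [0, 0, 0], 0.0],
  [[0, 0, -12.4], [0, 0, 0], 0.0],
  [[0, 0, -12.8], [0, 0, 0], 0.0],
  [[0, 0, -13.2], [0, 0, 0], 0.0],
])

```text
clock: 10.1
ee_pos: [478.5, 105.0, 64.7]
ee_rot: [0.501, 0.499, -0.498, 0.502]
contact_force: [-1.0, -6.3, 10.6]
gripper_width: -0.1
```

>>> step_arm([
  [[-0.1, -0.1, -0.4], [0, 0, 0], 0.0],
  [[-0.1, -0.2, -0.8], [0, 0, 0], 0.0],
  [[-0.1, -0.3, -1.2], [0, 0, 0], 0.0],
  [[-0.1, -0.3, -1.5], [0, 0, 0], 0.0],
  [[-0.1, -0.3, -1.5], [0, 0, 0], 0.0],
])

```text
clock: 10.72
ee_pos: [479.7, 102.9, 51.8]
ee_rot: [0.503, 0.498, -0.497, 0.503]
contact_force: [-1.1, 7.0, 7.2]
gripper_width: 0.4
```

```bash
python3 st.py; python3 - <<'E'
from bar import *
p,d=cap('scene','s6');cap('top','t6')
cv2.imwrite('pics/s6c.png',cv2.resize(p[130:300,200:440,::-1],None,fx=3,fy=3,interpolation=3))
prof('top','t6',440,510,-320,200,0,130)
prof('scene','s6',465,490,-35,200,0,90)
E
```

```text
10.725 [479.66 102.93  51.79] yaw of tool y 0.05016587838884261 x [ 0.01  0.   -1.  ] [-1.06  7.03  7.18] 0.3652506035637631 [ 0.07  0.48  1.95 -0.    0.7   0.07]
top -220 148 [441.7 507.6] z [109.6 112.5 125. ] y -205.3 -200.0
top -200 355 [443.  507.1] z [109.7 111.7 113.6] y -199.9 -180.0
top -180 366 [441.9 507. ] z [111.  113.  114.8] y -180.0 -160.1
top -160 506 [441.1 508.2] z [ 17.  113.1 115.9] y -159.8 -140.1
top -140 309 [442.6 506. ] z [ 0.5 87.3 91.2] y -140.0 -120.1
top -120 251 [440.3 506.9] z [ 7.5 57.7 86.4] y -120.0 -100.1
top -100 360 [440.4 507.4] z [57.5 65.  80.5] y -99.7 -80.1
top -80 333 [440.6 507.4] z [ 1.6 55.9 76.6] y -79.9 -60.0
top -60 232 [443.7 506.2] z [ 0.4  3.5 72.1] y -60.0 -40.1
top -40 218 [443.2 506.4] z [ 0.5 60.5 67. ] y -39.9 -20.4
top -20 235 [442.3 506.9] z [ 0.6 48.3 62.6] y -19.6 -0.5
top 0 241 [441.3 506.7] z [ 0.5  3.4 57.9] y 0.1 20.0
top 20 220 [443.3 507.4] z [ 0.6  3.4 52.6] y 20.0 39.9
top 40 154 [443.5 507.5] z [ 0.5 44.1 49.5] y 40.2 54.4
top 120 33 [440.7 462.6] z [0.3 1.6 3.3] y 129.3 139.9
top 140 65 [441.1 469.8] z [0.5 1.6 3.2] y 140.1 159.9
top 160 99 [441.5 483.6] z [0.3 1.  3. ] y 161.5 179.5
top 180 122 [444.  492.4] z [0.3 1.4 3.2] y 180.8 199.2
scene -35 79 [468.5 489. ] z [ 1.1 62.  65.6] y -34.8 -15.1
scene -15 91 [467.9 489.4] z [ 1.2 56.5 62.1] y -14.8 4.9
scene 5 76 [468.6 489.4] z [21.8 52.4 56.7] y 5.1 24.6
scene 25 67 [470.1 489.8] z [27.5 48.5 52. ] y 25.0 45.0
scene 45 16 [480.1 489.5] z [41.4 45.7 49.2] y 45.1 55.4
scene 65 6 [479.9 489.7] z [ 1.2 20.1 42.4] y 68.2 79.1
scene 105 119 [468.  489.4] z [15.7 38.8 80.6] y 106.0 123.5
scene 125 30 [468.6 488.5] z [0.6 1.7 2.8] y 125.2 144.9
scene 145 20 [466.9 488. ] z [0.4 1.7 3.7] y 146.1 163.1
scene 165 35 [466.8 487.7] z [0.3 1.7 4.6] y 165.1 184.7
scene 185 24 [466.5 489.2] z [0.5 1.9 4.6] y 185.5 199.9
```

View pics/s6c.png

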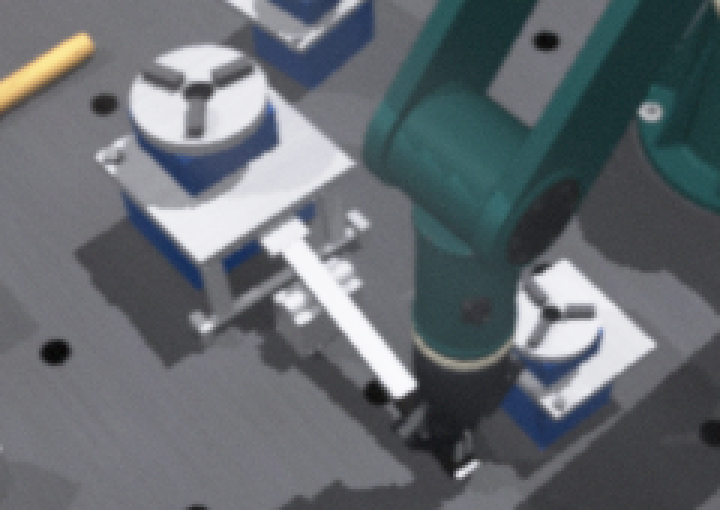

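>>> step_arm([
  [[-0.2, 0, -0.3], [0, 0, 0], 0.0],
  [[-0.2, 0, -0.5], [0, 0, 0], 0.0],
  [[-0.2, 0, -0.6], [0, 0, 0], 0.0],
  [[-0.2, 0, -0.6], [0, 0, 0], 0.0],
])

```text
clock: 11.32
ee_pos: [479.8, 102.6, 48.1]
ee_rot: [0.504, 0.496, -0.496, 0.504]
contact_force: [-1.4, -1.2, 9.6]
gripper_width: -0.2
```

```bash
python3 st.py; python3 - <<'E'
from bar import *
p,d=cap('scene','s7');cap('top','t7')
cv2.imwrite('pics/s7c.png',cv2.resize(p[160:270,220:380,::-1],None,fx=5,fy=5,interpolation=3))
prof('top','t7',440,510,-205,-120,70,130)
for fn in('t0','t6','t7'):
  pass
for fn in('top0','t6','t7'):
  W=pts('top',np.load('pics/%s.npy'%fn)).reshape(-1,3); q=W[(W[:,0]>480)&(W[:,0]<560)&(W[:,1]<-140)&(W[:,1]>-190)&(W[:,2]>98)&(W[:,2]<125)]
  A=np.c_[q[:,:2]-[475,-150],np.ones(len(q))]; print(fn,np.linalg.lstsq(A,q[:,2],rcond=None)[0], q[:,1].max())
E
```

```text
11.325 [479.79 102.65  48.08] yaw of tool y 0.04471126063656358 x [ 0.02  0.   -1.  ] [-1.41 -1.24  9.62] -0.17255019166476054 [ 0.07  0.49  1.95 -0.    0.69  0.07]
top -205 410 [442.  506.9] z [110.9 113.1 121.8] y -204.7 -185.1
top -185 358 [443.5 508.1] z [112.1 114.1 115.9] y -185.0 -165.1
top -165 361 [442.1 507.2] z [113.9 115.7 117.6] y -165.0 -145.0
top -145 306 [445.6 503.2] z [ 89.4  92.9 115.6] y -145.0 -125.1
top -125 33 [464.4 485.9] z [85.1 88.4 89.8] y -124.6 -120.1
top0 [-2.44381999e-04 -3.30663910e-03  1.04394764e+02] -144.56682045441062
t6 [-1.02485540e-03  1.23966768e-02  1.13110220e+02] -141.5618772530724
t7 [3.67380527e-03 2.23191910e-02 1.14585792e+02] -141.23581314792915
```

View pics/s7c.png

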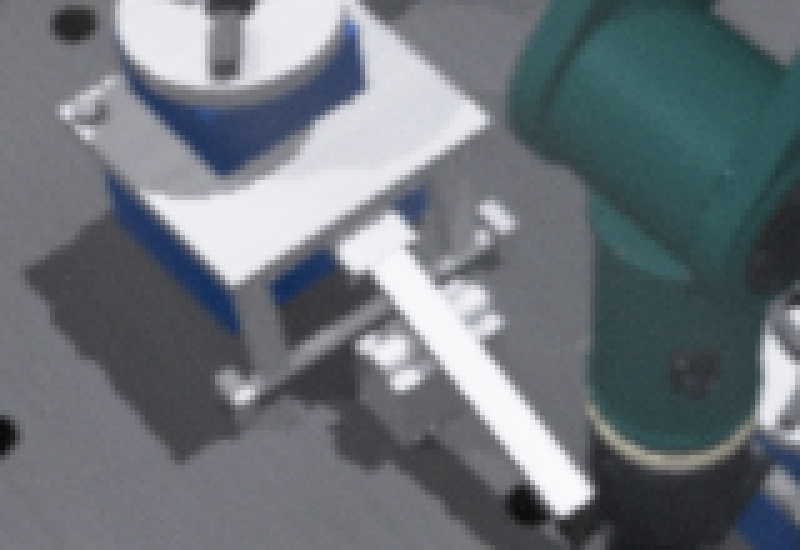

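```bash
cat > tilt.py <<'E'
from h import *
from scipy.stats import theilslopes
def tilt(fn):
    W=pts('top',np.load('pics/%s.npy'%fn)).reshape(-1,3)
    q=W[(W[:,0]>395)&(W[:,0]<430)&(W[:,1]<-155)&(W[:,1]>-290)&(W[:,2]>95)&(W[:,2]<122)]
    q=np.vstack([q,W[(W[:,0]>525)&(W[:,0]<552)&(W[:,1]<-155)&(W[:,1]>-200)&(W[:,2]>95)&(W[:,2]<122)]])
    k=np.random.default_rng(0).permutation(len(q))[:600]; s=theilslopes(q[k,2],q[k,1])
    e=W[(abs(W[:,0]-475)<70)&(W[:,2]>100)&(W[:,2]<120)&(W[:,1]>-165)]
    print(fn,'slope',s[0].round(4),'z at -150',(s[1]-150*s[0]).round(1),'edge',np.percentile(e[:,1],98).round(1))
if __name__=='__main__':
    import sys
    for f in sys.argv[1:]: tilt(f)
E
python3 tilt.py top0 t5 t6 t7
```

```text
top0 slope -0.0024 z at -150 104.5 edge -144.7
t5 slope -0.0031 z at -150 104.4 edge -144.8
t6 slope 0.0634 z at -150 114.1 edge -142.3
t7 slope 0.0725 z at -150 115.6 edge 97.4
```

The tilt is about 0.075 rad and the front edge is up about 11 mm. The props are under the flange, so I'll let up slowly.

>>> step_arm([
  [[0, 0, 0.2], [0, 0, 0], 0.0],
  [[0, 0, 0.4], [0, 0, 0], 0.0],
  [[0, 0.1, 0.6], [0, 0, 0], 0.0],
  [[0, 0.1, 0.8], [0, 0, 0], 0.0],
  [[0, 0.2, 1.1], [0, 0, 0], 0.0],
  [[0, 0.2, 1.5], [0, 0, 0], 0.0],
  [[0, 0.2, 3], [0, 0, 0], 0.0],
  [[0, 0.2, 8], [0, 0, 0], 0.0],
  [[0, 4, 13], [0, 0, 0], 0.0],
  [[0, 9, 13], [0, 0, 0], 0.0],
  [[0, 9, 13], [0, 0, 0], 0.0],
])

```text
clock: 12.8
ee_pos: [480.2, 195.3, 179.9]
ee_rot: [0.504, 0.497, -0.494, 0.505]
contact_force: [0.2, 0.3, 0.4]
gripper_width: -0.3
```

```bash
python3 st.py; python3 - <<'E'
from bar import *
p,d=cap('scene','s8');cap('top','t8')
cv2.imwrite('pics/s8c.png',cv2.resize(p[160:290,220:400,::-1],None,fx=4.4,fy=4.4,interpolation=3))
prof('top','t8',450,505,-145,200,10,98)
prof('scene','s8',450,505,-145,200,10,98)
E
python3 tilt.py t8
```

```text
12.8 [480.25 195.26 179.92] yaw of tool y 0.24279887929755345 x [ 0.02  0.   -1.  ] [0.22 0.31 0.41] -0.3310217797094521 [ 0.25  0.31  1.78 -0.    1.03  0.25]
top -145 164 [455.3 493.7] z [85.6 88.4 90.8] y -144.0 -125.0
top -125 165 [456.1 501.9] z [54.9 84.3 87.1] y -124.8 -105.1
top -105 253 [451.9 503.3] z [56.7 66.5 82.3] y -104.9 -85.2
top -85 262 [451.9 503.2] z [52.3 63.4 78.3] y -85.0 -65.1
top -65 114 [465.7 487.6] z [69.8 72.5 75.2] y -63.7 -45.1
top -45 111 [466.1 486.7] z [65.9 68.6 71.2] y -45.0 -25.1
top -25 108 [466.7 487.7] z [61.7 64.5 66.8] y -23.7 -5.0
top -5 112 [467.1 488.6] z [57.3 60.4 63.1] y -5.0 13.6
top 15 110 [467.5 487.3] z [52.6 56.5 59.1] y 15.3 34.4
top 35 119 [466.  490.7] z [49.6 52.8 54.8] y 36.0 55.0
top 55 122 [466.5 491.8] z [46.6 48.7 51.3] y 55.0 74.0
top 75 121 [466.9 490.7] z [42.3 44.9 47.4] y 75.8 95.0
top 95 121 [467.1 491.4] z [37.8 40.5 42.8] y 95.1 115.0
top 115 72 [467.6 492.3] z [35.4 37.5 39.8] y 116.1 127.4
scene -145 132 [457.4 497.5] z [16.7 86.3 91.6] y -144.8 -125.4
scene -125 98 [455.9 497. ] z [54.7 82.5 87.3] y -124.9 -105.1
scene -105 122 [452.1 502.7] z [59.1 75.1 82.6] y -105.0 -85.1
scene -85 206 [451.9 503.8] z [20.4 54.7 76.4] y -84.9 -65.3
scene -65 74 [467.2 488.3] z [63.1 70.4 75.5] y -64.9 -45.1
scene -45 72 [468.1 488.9] z [61.8 67.6 71.2] y -44.8 -25.2
scene -25 71 [468.  490.3] z [57.  63.4 67.4] y -24.8 -5.0
scene -5 74 [468.7 490. ] z [53.6 59.5 63.8] y -4.4 15.0
scene 15 73 [469.1 490.7] z [49.  54.6 58.6] y 15.3 34.3
scene 35 77 [468.4 492.9] z [46.1 51.1 54.7] y 35.4 54.7
scene 55 86 [468.1 493.3] z [43.3 47.4 50.6] y 55.4 74.9
scene 75 87 [468.9 493.5] z [38.7 43.3 47.4] y 75.0 94.4
scene 95 83 [467.8 494.2] z [34.  39.6 42.7] y 95.3 115.0
scene 115 64 [470.  494.7] z [29.4 35.8 41.1] y 115.0 127.7
t8 slope 0.035 z at -150 110.1 edge -138.2
```

View pics/s8c.png

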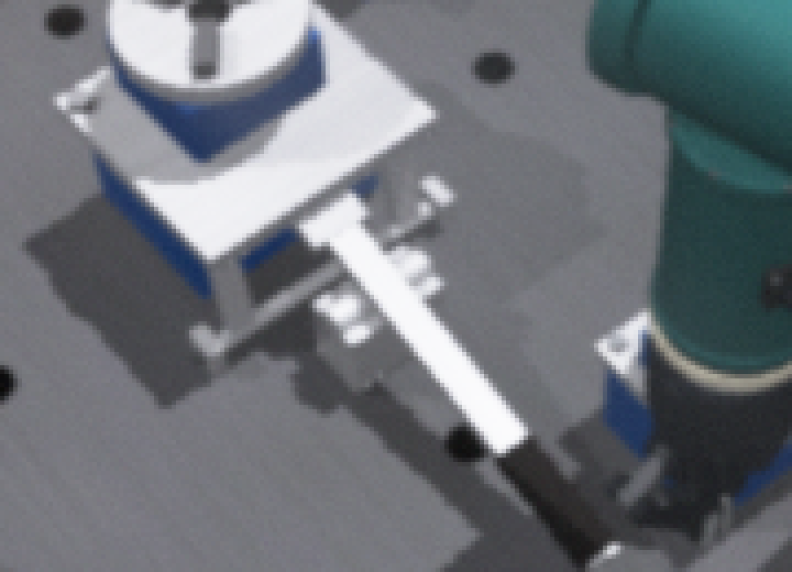

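>>> step_arm([
  [[0, 2, 5], [0, 0, 0], 0.0],
  [[0, 2, 5], [0, 0, 0], 0.0],
  [[0, 2, 5], [0, 0, 0], 0.0],
  [[0, 2, 5], [0, 0, 0], 0.0],
  [[0, 2, 5], [0, 0, 0], 0.0],
  [[0, 2, 5], [0, 0, 0], 0.0],
])

```text
clock: 13.65
ee_pos: [478.9, 212.2, 227.8]
ee_rot: [0.503, 0.497, -0.496, 0.504]
contact_force: [-1.3, -0.3, 0.1]
gripper_width: 0.1
```

```bash
python3 st.py; python3 - <<'E'
from bar import *
cap('top','t9')
prof('top','t9',450,505,-65,200,10,98,40)
import tilt; tilt.tilt('t9')
print(arm.finish_job())
E
```

```text
13.65 [478.93 212.19 227.84] yaw of tool y 0.12203976010795846 x [ 0.01 -0.   -1.  ] [-1.29 -0.33  0.08] 0.055029200806165156 [ 0.29  0.26  1.71 -0.    1.16  0.29]
top -65 225 [466.  486.9] z [66.5 70.5 74.3] y -65.0 -25.1
top -25 221 [466.8 488.4] z [57.8 62.1 66.1] y -25.0 13.6
top 15 229 [467.2 489.3] z [50.4 54.2 57.8] y 15.3 54.9
top 55 241 [466.6 491.2] z [42.7 46.6 50.7] y 55.0 95.0
top 95 195 [466.9 491.9] z [35.3 39.1 42.2] y 95.0 127.4
t9 slope 0.0383 z at -150 110.4 edge -138.3
the job is handed in; nothing more can be done
None
```

The job is done and handed in at about 13.7 s. I laid the bar over the fulcrum with its tip about 30 mm under the flange and pressed the handle end down. That tipped the positioner about 0.075 rad and the props swung in. I then let up slowly and moved the arm clear.

- **Positioner:** It is tipped back about 0.04 rad, with its front edge up about 6 mm, which fits it resting on the props. It moved about 6 mm toward the block.
- **Bar:** It was unchanged between the last two pictures and lies across the crest. Its origin is at about -0.21 m in the positioner's frame, with the tip about 25–30 mm under the flange.
- **Robot:** The gripper was clear of everything, with force readings near zero.

**Not measured directly:**
- The prop angle. In the pictures both posts stand under the flange.
- The contact forces at the fulcrum and flange. I worked them out from about 10 N at the handle, which puts both above the limits.

One flange-slope fit, taken during pressing, gave only about 0.02 rad. Its filter was poor, and a robust refit with the raw height profile gave the 0.075 rad above.

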